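Clamp a column of cartons for taping

TASK

Make up the three-carton bundle in the clamp jig: stack the two loose cartons squarely on the one already standing there, edges flush and long sides the same way, and leave the other things on the counter alone. Then put your hand round the clamp's handle and trigger and pump the trigger (do not shove the jaw or bar by hand) until the column is held tight between the two boards with the outer board's rubber buffers pushed about half way in, no harder or the cartons crush. The clamp's brake is weak and lets the pressure off when the trigger is let go, so finish with your hand still squeezing and holding that pressure, ready for the tape to go round.

Things in the scene. Friction and masses are not known exactly. Their poses are not given: they have to be found in the camera images.
- carton_a_mid (a point): Centre (half-way up) of a loose closed brown carton lying on the counter, 64 mm (its x) x 100 mm (its y) x 36 mm high (its z), about 0.12 kg, rigid. The three cartons are identical; either loose one may go on first.
- carton_b_mid (a point): The same for the other loose carton.
- carton_base_mid (a point): Centre of the same kind of carton that already stands in the jig, its long side (y) about along the clamp bar, one end face 1 to 7 mm from the fixed facing board.
- jig: Plywood board fixed to the counter, with a one-hand ratchet bar clamp screwed on, lying on its side. Origin: on the counter under the clamp bar, in the middle of the clamp's head; z up. In its frame (mm): board x -60..125, y -90..280, top z 12; bar along y at x 0, z 62 (18 wide, 9 high); head x -20..46, y -31..31, z 39..85.
- fence_face (a point): Face of the fixed plywood facing board on the head's jaw, looking to +y of the jig; at jig (70, 42, 62) mm, axes as the jig. The board spans jig x 22..118, z 13..117. The column stands on the base board between it and the outer jaw's board; on the column's -x side at least 25 mm is clear up to the bar.
- grip_handle (a point): Middle of the outer (-y) face of the clamp's fixed pistol handle, at jig (-72, -30, 62) mm, axes as the jig. The handle points to -x: jig x -127..-18, y -30..-12, z 49..75. Pinching handle and trigger together here from above, along the jig's y, pumps the clamp.
- grip_trigger (a point): Middle of the outer (+y) face of the black trigger lever beside the handle, at rest at about jig (-70, 29, 62) mm. Lever about 78 mm long (along -x), 24 mm high. Handle and trigger together are 59 mm wide at rest and 38 mm fully squeezed; only the trigger moves.
- trigger (a joint): Trigger angle: 0 at rest (a spring returns it), 0.194 rad fully squeezed against its stop, 21 mm of travel at the grip point. A full squeeze draws the jaw in about 9 to 11 mm; let the trigger return fully to take the next bite (teeth 4.5 mm apart). It takes 6 to 8 N with the jaw free, about 12 N with the buffers half in; 1 mm at the trigger is about 0.55 mm at the jaw.
- bar (a joint): How far the toothed bar and outer jaw have been drawn in towards the fixed board, m: 0 fully open, greatest 0.080. With the buffers relaxed the opening between the two boards is 0.153 m minus this value. The brake holds the jaw with about 6 N; there is no need to push it back.
- plate (a joint): How far the outer jaw's board is pushed in on its two rubber buffers, m: 0 relaxed (board free), 0.008 half way, 0.016 solid. It grows only when the board bears on the cartons; 1.5 N per mm in all. Above about 0.012 the cartons are being crushed. With the trigger let go it falls back to 0.004 or less.
- plate_face (a point): Centre of the face of the outer jaw's plywood board (96 mm along x, 100 mm high), facing the cartons (-y of the jig). Axes as the jig.
- stamp_stand: Bystander: walnut stand with four red-handled rubber stamps, 70 x 210 x 130 mm high; origin under its middle.
- scale: Bystander: grey counter scale with a chipped white enamel pan, 200 x 200 x 77 mm high; origin under its middle.
- tape_cutter: Bystander: steel tape cutter base with a roll, 150 x 60 x 98 mm high; origin under its middle.
- jar: Bystander: glass jar with pencils, 76 mm across, about 115 mm high; origin under its middle.
Mind the look-alikes: they are no part of the job. Leave any pink or purple look-alike of the part that bears carton_a_mid alone.

How it is judged:
By the outcome, as a careful person would: the job done as asked, in the order asked, and still so for the second after the job is handed in, while the arm keeps its last pose, push and grip.
It also fails if it takes over 72 s, if anything falls off the work surface, if the arm or the gripper's body presses on something with over 40 N, if the wrist force passes 120 N, or if a joint passes its speed limit or range.

ROBOT

A 6-joint arm with a two-finger parallel gripper is mounted at the origin on the work surface. World frame = base frame: x ahead of the robot, y to its left, z up, the work surface at z = 0. Lengths are in m, angles in degrees, forces in N, time in s.
With the tool pointing down it reaches from about 0.25 to 0.725 m from the base axis. Payload 9.7 kg.
Tool frame: the origin (TCP) lies midway between the tips of the shut fingers; the grasp point (between the pads) lies 19 mm behind it (bot.pinch_z is the distance from the TCP to the grasp point, in m); z points along the fingers, y is the line along which they close (so a half turn about z gives the same grasp; the last joint's range is limited). The gripper opens to 85 mm and grips with 20 to 120 N. Pads are 22 mm wide; open, the fingers measure 114 mm over their backs; the gripper's body (76 mm by 85 mm) begins 54 mm behind the grasp point. The pads swing forward as they close: fully open they stand 13 mm farther back than shut.
Start: joints at [0, 4.979, 10.078, 95.1, 0, 90], TCP at [0.55, -0, 0.206] pointing down, gripper open.
Joint ranges: [-179.16, 179.16], [-48.56, 103.87], [-65.8, 70.77], [-126.05, 130.52], [-82.76, 87.17], [-180, 180]. Speed limits (degrees/s): [127.2, 127.2, 147.25, 180, 180, 180].

INTERFACE

Orientations are given as [roll, pitch, yaw] about the fixed x, y, z axes, in that order (R = Rz(yaw) Ry(pitch) Rx(roll)).
In Python, from workcell import sensors, camera, camera_params, ticket, bot gives the robot as it stands.
- The arm moves only by the shell command python3 -m jog 'ROWS' [FORCE]. ROWS is JSON, a list that holds one entry, the list of rows, each a list of 5 numbers: the shift along the world's x, y, z in units of 50 mm (1.0 is 50 mm), then the turn about the world's z in units of 5 degrees (1.0 is 5 degrees), then the opening, from 0 (shut) to 1 (fully open). In form: [[[tx, ty, tz, yaw, grip], ...]]. A call has 1 to 8 rows; each row shifts and turns the commanded pose from where the row before left it; what a row does not reach is not made up. A row lasts 1/10 s, in which the tool goes at most 50 mm and 8.59 degrees, less where a joint would pass 70% of its speed; a pose out of reach is approached as far as the arm can. A call is refused whole if a number of a shift passes 1 or a number of a turn 1, either way. A call with a gripper value outside its range is refused whole. The fingers move at their own pace and stop on an object; FORCE is the grip in N (left out, the last holds). Time passes only in rows, so rows that do not move let the fingers close. It gives the time, the measured TCP pose, the force, the opening and the grip force at its end, in the units of the state.
- sensors.get_obs(): the state, without advancing time (a new reading comes with each control period).
- camera(name): name is "scene" or "side" or "wrist"; returns the picture (480x640x3 uint8, blue, green, red); there is no depth.
- camera_params(name): a dict with "fx", "fy", "cx", "cy" (pixels), "T" (4x4, takes a point from camera to world coordinates); the wrist camera has in their place "tool_from_camera" (4x4, takes a point from camera to tool coordinates, whose origin is the TCP and whose axes are the flange's). Camera axes: x right, y down, z forward; pixel columns grow to the right and rows downward; lengths in m; the calibration is good to about 2 mm. A picture is of the moment at which its call begins: read the wrist's pose just before it. camera_params takes no time and is no camera call.
- ticket.job_done(): hands the job in; it is judged then, once.
The state is a dict: "time": time; "q": joint angles; "qd": joint speeds; "joint_efforts": joint torques, N m; "ee_pos": TCP position; "tcp_rot": TCP orientation; "wrist_force": force on the tool from outside, world axes, zero at the start; "torque": the same for the moment, N m; "opening": finger opening in m; "grasp_force": force on a finger pad.
Only numpy, scipy, OpenCV 4.12 (cv2) and the standard library are available. Lean on these libraries where they do the work, as an engineer would, in place of code of your own. Each camera call takes 0.05 s, during which the arm holds its last target. There are 200 camera calls.

## Working session

There is one attempt and no reset: what is moved stays moved. The work goes in short steps, Python scripts to look and compute and a shell command to move; the robot and the scene stay as the last step left them, time stands still between calls to the robot, and variables do not carry over. Pictures are saved under pics/ and viewed, at most 10 in all, crops included, and the job is handed in when it is done.

```bash
mkdir -p pics; ls; python3 - <<'E'
from workcell import sensors,camera,camera_params,bot
import cv2,numpy as np
o=sensors.get_obs();print(o)
for n in ["scene","side"]:
    cv2.imwrite(f"pics/{n}0.png",camera(n)); print(n,camera_params(n))
print(camera_params("wrist"),bot.pinch_z)
cv2.imwrite("pics/wrist0.png",camera("wrist"))
E
```

```text
pics
{'time': 0.0, 'q': array([ 4.28019089e-04,  5.01257902e+00,  1.00345852e+01,  9.51002201e+01,
       -5.36907159e-04,  9.00021869e+01]), 'qd': array([-0.13467918, -0.00261833,  0.01196101,  0.00022508, -0.0392542 ,
       -0.16875646]), 'joint_efforts': array([ 7.68234549e-04, -5.20392072e+01,  4.64802504e+01,  1.63646933e-02,
        2.23589603e-05, -6.77332673e-05]), 'ee_pos': array([5.49733979e-01, 1.20081667e-06, 2.05470083e-01]), 'tcp_rot': array([-1.79921786e+02,  5.39892004e-04,  8.99982418e+01]), 'wrist_force': array([-0.42245542, -0.73186224, -0.38396681]), 'torque': array([ 0.00999936, -0.01805069, -0.0510088 ]), 'grasp_force': 0.0, 'opening': 0.0855239778683022}
scene {'fx': 451.99230478696177, 'fy': 451.99230478696177, 'cx': 321.3312282254839, 'cy': 233.85145028291905, 'T': array([[-0.76961978,  0.44308375, -0.45974143,  1.07242829],
       [ 0.63848744,  0.5389977 , -0.54937716,  0.61829188],
       [ 0.00437948, -0.71635066, -0.6977267 ,  0.8808319 ],
       [ 0.        ,  0.        ,  0.        ,  1.        ]])}
side {'fx': 616.3283631400855, 'fy': 616.3283631400855, 'cx': 318.57192705531696, 'cy': 236.5098921467661, 'T': array([[-0.84601414, -0.39394249,  0.35926228, -0.05636436],
       [-0.5330064 ,  0.64112119, -0.55214835,  0.92656932],
       [-0.01281597, -0.65861441, -0.75237146,  1.32971073],
       [ 0.        ,  0.        ,  0.        ,  1.        ]])}
{'fx': 423.565282948739, 'fy': 423.565282948739, 'cx': 317.2727451859602, 'cy': 237.5619823608479, 'tool_from_camera': array([[-8.60307207e-04, -9.60875233e-01, -2.76980227e-01,
         6.94349069e-02],
       [ 9.99999579e-01, -7.37850951e-04, -5.46335534e-04,
        -4.15980148e-05],
       [ 3.20590159e-04, -2.76980580e-01,  9.60875463e-01,
        -1.68001160e-01],
       [ 0.00000000e+00,  0.00000000e+00,  0.00000000e+00,
         1.00000000e+00]])} 0.0187
```

View pics/scene0.png

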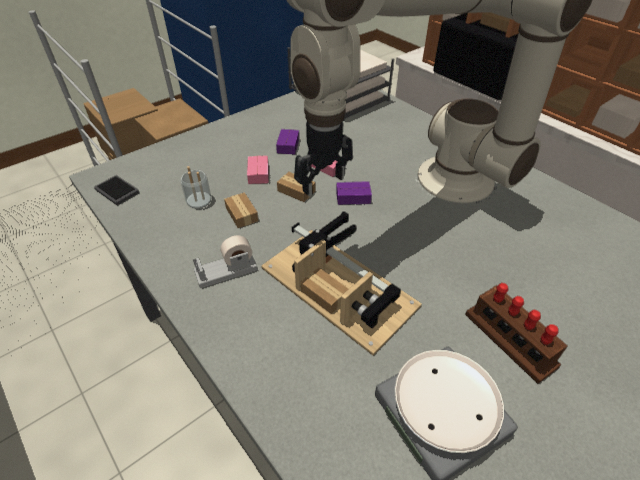

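View pics/side0.png

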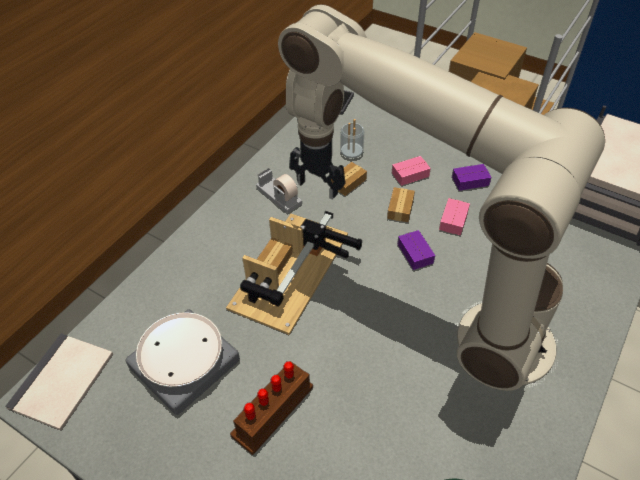

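The scene view has loose brown cartons at about (241,209) and (296,186), and the jig spans (262..420, 235..350). The side view has the cartons at (351,178) and (401,204), with the jig around (290,270). I'll enlarge both.

```bash
python3 - <<'E'
import cv2
a=cv2.imread("pics/scene0.png")[165:355,220:430];b=cv2.imread("pics/side0.png")[155:335,220:430]
cv2.imwrite("pics/c1.png",cv2.resize(a,None,fx=3,fy=3,interpolation=cv2.INTER_CUBIC))
cv2.imwrite("pics/c2.png",cv2.resize(b,None,fx=3,fy=3,interpolation=cv2.INTER_CUBIC))
E
```

```text
(no output)
```

View pics/c1.png

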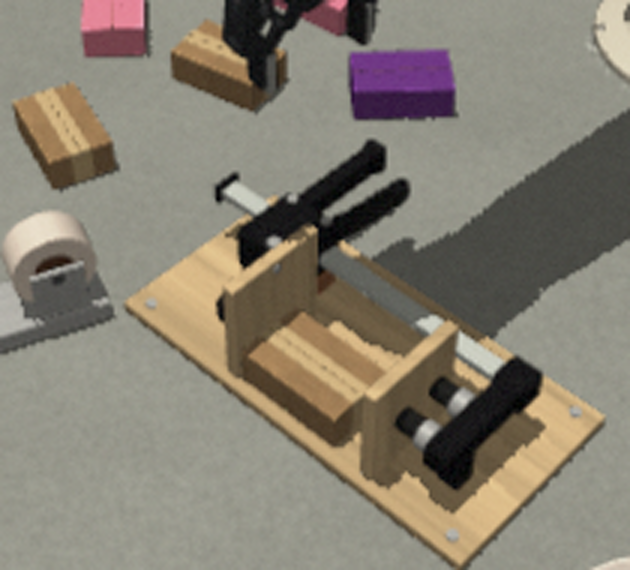

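View pics/c2.png

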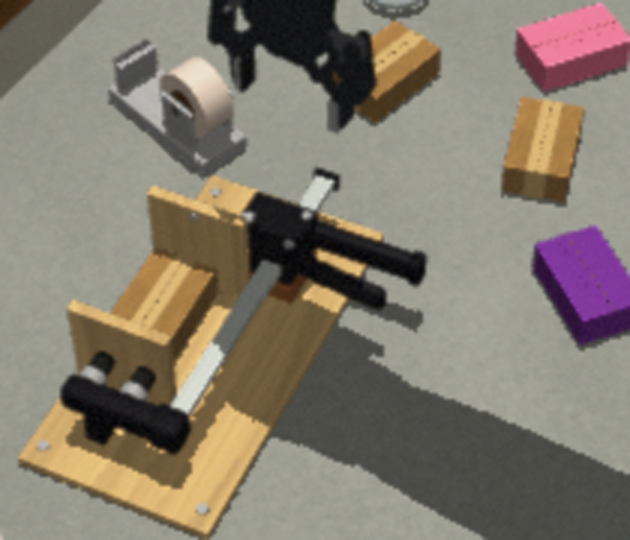

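The crops show the jig board's corners clearly. In the scene crop they are (127,303), (460,560) and (604,418); in the side crop they are (215,178), (20,458), (208,532) and (383,235). Carton B's top in the scene crop runs (13,102)..(112,141), and carton A's in the side crop runs (520,97)..(570,178). I'll fit poses to these.

```bash
cat > h.py <<'E'
import numpy as np,cv2
from scipy.optimize import least_squares
from workcell import sensors,camera,camera_params
def P(n): 
    c=camera_params(n); return c,np.linalg.inv(c["T"])
def proj(c,Ti,X):
    X=np.atleast_2d(X); p=X@Ti[:3,:3].T+Ti[:3,3]
    return np.c_[c["fx"]*p[:,0]/p[:,2]+c["cx"],c["fy"]*p[:,1]/p[:,2]+c["cy"]]
def back(c,T,uv,z):
    uv=np.atleast_2d(uv); d=np.c_[(uv[:,0]-c["cx"])/c["fx"],(uv[:,1]-c["cy"])/c["fy"],np.ones(len(uv))]@T[:3,:3].T
    return T[:3,3]+d*((z-T[2,3])/d[:,2])[:,None]
def pose(p,L): # p x,y,yaw ; L local pts
    L=np.atleast_2d(L); c,s=np.cos(p[2]),np.sin(p[2]); return np.c_[p[0]+c*L[:,0]-s*L[:,1],p[1]+s*L[:,0]+c*L[:,1],L[:,2]]
BOX=np.array([[sx*.032,sy*.05,z] for z in(.036,0) for sx in(-1,1) for sy in(-1,1)])
def fitbox(obs,z0=0,p0=None): # obs list (c,Ti,top pts,bottom pts)
    best=None
    t=np.vstack([back(c,np.linalg.inv(Ti),tp,z0+.036)for c,Ti,tp,bp in obs if len(tp)])
    def r(p):
        V=pose(p,BOX+[0,0,z0]); out=[]
        for c,Ti,tp,bp in obs:
            q=proj(c,Ti,V)
            for pts,Q in((tp,q[:4]),(bp,q[4:])):
                for u in pts:
                    d=Q-u; out.append(d[np.argmin((d**2).sum(1))])
        return np.ravel(out)
    for y in np.radians(np.arange(0,180,10)):
        s=least_squares(r,[*t[:,:2].mean(0),y],loss="soft_l1",x_scale=[.01,.01,.1],diff_step=1e-4)
        if best is None or s.cost<best.cost: best=s
    return best.x,np.abs(best.fun).max(),best.cost
E
cat > m1.py <<'E'
from h import *
sc,si=P("scene"),P("side")
S=lambda l:np.array(l,float)/3+[220,165]-.33
D=lambda l:np.array(l,float)/3+[220,155]-.33
J=np.array([[125,-90,12],[125,280,12],[-60,280,12],[-60,-90,12]])/1000
a=S([[127,303],[460,560],[604,418]]);b=D([[215,178],[20,458],[208,532],[383,235]])
r=lambda p:np.ravel(np.r_[proj(*sc,pose(p,J[:3]))-a,proj(*si,pose(p,J))-b])
s=least_squares(r,[.45,.2,2.],x_scale=[.01,.01,.1]);print("jig",s.x,np.degrees(s.x[2]),r(s.x).round(1))
j=s.x
for L in([70,42,62],[-72,-30,62],[70,95,30]):print(L,pose(j,np.array(L)/1000))
B=fitbox([(*sc,S([[13,102],[72,83],[113,141],[56,164]]),S([[62,188],[117,165]])),(*si,D([[395,22],[440,50]]),D([[440,73],[376,122]]))])
A=fitbox([(*sc,S([[205,20],[172,55]]),S([[172,75],[262,110]])),(*si,D([[520,97],[583,108],[570,178],[504,170]]),D([[565,203],[503,193]]))])
for x in(A,B):print(x,np.degrees(x[0][2]))
C=fitbox([(*sc,S([[303,312],[245,360]]),S([[342,443]])),(*si,D([[150,255],[215,282]]),[])],.012);print("base",C,np.degrees(C[0][2]))
E
python3 m1.py
```

```text
jig [ 0.55752793 -0.00213101  0.11752518] 6.733696740429966 [-0.9 -1.   0.4  1.4  1.2 -0.9 -0.5 -1.4 -0.7 -0.4  0.1  0.8  1.1 -0.7]
[70, 42, 62] [[0.62212036 0.0477871  0.062     ]]
[-72, -30, 62] [[ 0.48954224 -0.04036642  0.062     ]]
[70, 95, 30] [[0.61590585 0.1004215  0.03      ]]
(array([ 0.42997961, -0.26901575,  0.34525026]), np.float64(2.0115267451364502), np.float64(4.060368998731623)) 19.781382836295037
(array([ 0.61829259, -0.28436511, -0.1634705 ]), np.float64(1.5151040146636205), np.float64(4.632197787948724)) -9.36616950619095
base (array([0.62677923, 0.10870898, 0.14524989]), np.float64(3.4043723342051067), np.float64(6.266330721092327)) 8.322205713386609
```

View pics/wrist0.png

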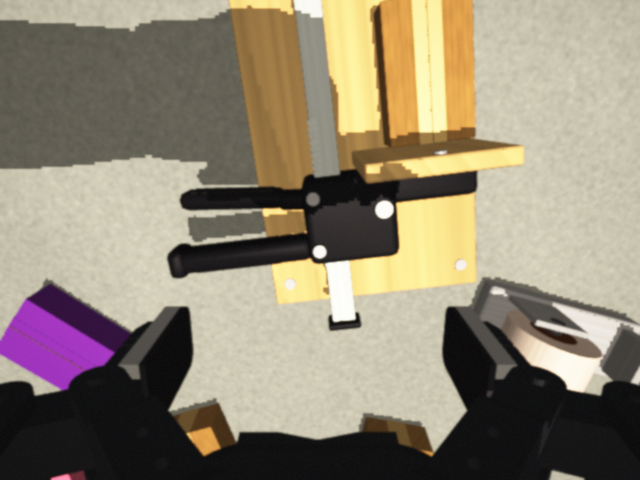

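The wrist view shows the clamp from above: handles at rows 190–260, left of the head at (350,215), fence at (440,155), and part of the base carton at top right. The fits agree to 1–2 px. Next I'll hover beside carton A for a closer look.

```bash
python3 -m jog '[[[-0.2,-0.5,0,0.5,1],[-0.25,-0.9,0,0.5,1],[-0.25,-0.9,0,0.5,1],[-0.25,-0.95,0,0.5,1],[-0.25,-0.95,0,0.5,1],[-0.25,-0.9,0,0.5,1],[-0.25,-0.9,0,0.5,1],[-0.2,-0.7,0,0.5,1]]]'; python3 -m jog '[[[0,0,0,0,1],[0,0,0,0,1]]]'
python3 - <<'E'
from h import *
o=sensors.get_obs();print(o["time"],o["q"],o["ee_pos"],o["tcp_rot"],o["wrist_force"])
cv2.imwrite("pics/wA.png",camera("wrist")); np.save("wA.npy",np.r_[o["ee_pos"],o["tcp_rot"]])
E
```

```text
time: 0.95
ee_pos: [0.4538, -0.3373, 0.2059]
tcp_rot: [-180.0, -0.0, 110.0]
wrist_force: [0.3, 0.3, -0.2]
opening: 0.0856
grasp_force: 0.0
time: 1.15
ee_pos: [0.4546, -0.3355, 0.2057]
tcp_rot: [-180.0, -0.1, 109.9]
wrist_force: [0.6, 0.9, 0.1]
opening: 0.0856
grasp_force: 0.0
1.15 [-3.64342448e+01  7.11796519e+00  1.23472224e+01  9.52870979e+01
  1.26650287e-02  3.36915482e+01] [ 0.45456301 -0.3354671   0.20569634] [-1.79978452e+02 -5.51511582e-02  1.09874190e+02] [0.60795057 0.94573947 0.07536002]
```

View pics/wA.png

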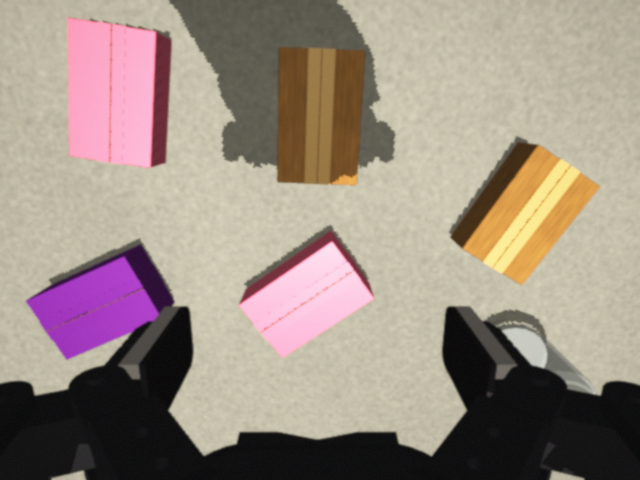

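Carton A's top is at (279,47), (365,50), (358,185), (278,183). Carton B's top is at (540,145), (599,185), (521,283), (463,243). The jar stands close to B, at about (530,350). I'll fit both from this view.

```bash
cat >> h.py <<'E'
from scipy.spatial.transform import Rotation as R
def W(v):
    c=dict(camera_params("wrist")); T=np.eye(4); T[:3,:3]=R.from_euler("xyz",v[3:],degrees=True).as_matrix(); T[:3,3]=v[:3]
    return c,np.linalg.inv(T@c["tool_from_camera"])
E
python3 - <<'E'
from h import *
w=W(np.load("wA.npy"))
for t in([[279,47],[365,50],[358,185],[278,183]],[[540,145],[599,185],[521,283],[463,243]]):
    x,m,_=fitbox([(*w,np.array(t,float),[])]);print(x,np.degrees(x[2]),m, (x[:2]-[0.45456,-0.33547])/.05)
T=np.linalg.inv(w[1]);print("jar rim",back(w[0],T,[[520,352]],.115))
E
```

```text
[ 0.43320578 -0.27193535  0.3169817 ] 18.16171360517642 0.49501959081936775 [-0.4270844   1.27069304]
[ 0.62053272 -0.28516096 -0.21697958] -12.432014439527142 3.717207901944647 [3.31945447 1.00618086]
jar rim [[ 0.61487667 -0.37003144  0.115     ]]
```

```bash
python3 -m jog '[[[-0.2,0.6,0,-0.2,1],[-0.23,0.67,-0.5,-0.16,1],[0,0,-0.9,0,1],[0,0,-0.9,0,1],[0,0,-0.8,0,1],[0,0,-0.5,0,1],[0,0,-0.25,0,1],[0,0,-0.2,0,1]]]' 30; python3 -m jog '[[[0,0,0,0,1],[0,0,0,0,0.6],[0,0,0,0,0.6],[0,0,0,0,0.6],[0,0,0,0,0.6]]]' 30
```

```text
time: 2.0
ee_pos: [0.4338, -0.2706, 0.0034]
tcp_rot: [180.0, -0.0, 108.3]
wrist_force: [0.4, -0.5, 0.5]
opening: 0.0855
grasp_force: 0.0
time: 2.5
ee_pos: [0.435, -0.2726, 0.0076]
tcp_rot: [179.8, 0.2, 108.2]
wrist_force: [-5.4, 3.1, 19.7]
opening: 0.0514
grasp_force: 10.3
```

```bash
python3 - <<'E'
from h import *
o=sensors.get_obs();print(o["time"],o["ee_pos"],o["tcp_rot"],o["wrist_force"],o["opening"])
v=np.r_[o["ee_pos"],o["tcp_rot"]]
a=camera("wrist")[240:480,120:520];X=np.array([*o["ee_pos"][:2],.05])
ims=[cv2.resize(a,(400,240))]
for n in("scene","side"):
    u,w_=proj(*P(n),X)[0].astype(int); im=camera(n); im=im[max(0,w_-60):w_+60,max(0,u-67):u+66]; ims.append(cv2.resize(im,(400,360),interpolation=cv2.INTER_CUBIC))
c=np.zeros((600,800,3),np.uint8);c[:360,:400]=ims[1];c[:360,400:]=ims[2];c[360:,:400]=ims[0]
cv2.imwrite("pics/g1.png",c)
E
```

```text
2.5 [ 0.43495698 -0.27258543  0.00757001] [179.83544033   0.22781276 108.18172256] [-5.41248624  3.09829676 19.70908864] 0.05135510832035828
```

View pics/g1.png

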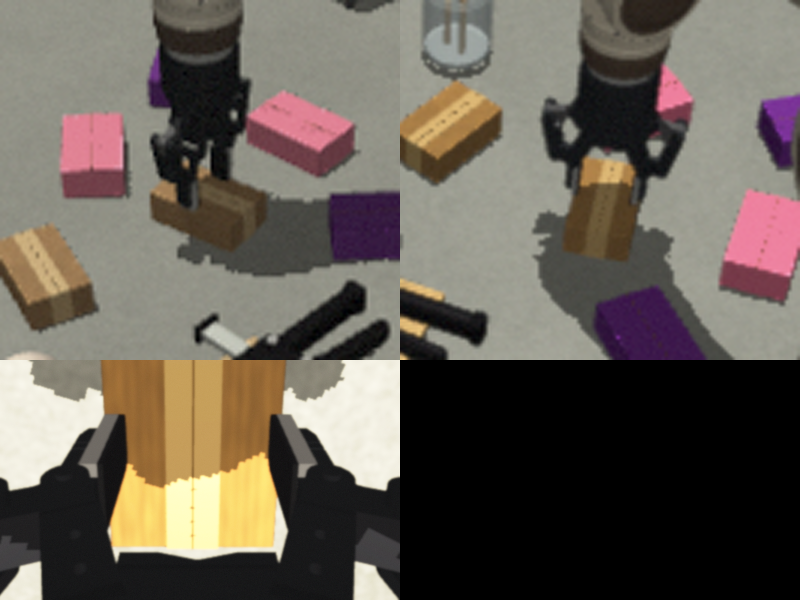

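The carton is centred between the pads and its near end is at row 425. The fingers press downward as they swing shut, so I'll reopen, raise a little and close again.

```bash
python3 -m jog '[[[0,0,0,0,1],[0,0,0,0,1],[0,0,0.24,0,1],[0,0,0,0,1],[0,0,0,0,0.75]]]' 40;python3 -m jog '[[[0,0,0,0,0.72],[0,0,0,0,0.72],[0,0,0,0,0.72]]]' 40;python3 -m jog '[[[0,0,0,0,0.6],[0,0,0,0,0.6],[0,0,0,0,0.6]]]' 40
```

```text
time: 3.15
ee_pos: [0.4338, -0.2717, 0.0163]
tcp_rot: [180.0, 0.0, 108.2]
wrist_force: [-0.1, -0.5, -0.4]
opening: 0.0733
grasp_force: 0.0
time: 3.45
ee_pos: [0.4334, -0.2714, 0.0154]
tcp_rot: [-180.0, -0.0, 108.2]
wrist_force: [-0.5, 1.1, -0.5]
opening: 0.0616
grasp_force: 0.0
time: 3.75
ee_pos: [0.4335, -0.2715, 0.0156]
tcp_rot: [-180.0, -0.0, 108.2]
wrist_force: [-0.1, 0.3, 0.5]
opening: 0.0511
grasp_force: 0.0
```

```bash
python3 - <<'E'
from h import *
o=sensors.get_obs()
X=np.array([*o["ee_pos"][:2],.05])
c=np.zeros((600,800,3),np.uint8)
c[360:,:400]=camera("wrist")[240:480,120:520]
for k,n in enumerate(("scene","side")):
    u,w_=proj(*P(n),X)[0].astype(int); im=camera(n)[w_-45:w_+45,u-50:u+50]; c[:360,400*k:400*k+400]=cv2.resize(im,(400,360),interpolation=cv2.INTER_CUBIC)
cv2.imwrite("pics/g2.png",c)
E
```

```text
(no output)
```

View pics/g2.png

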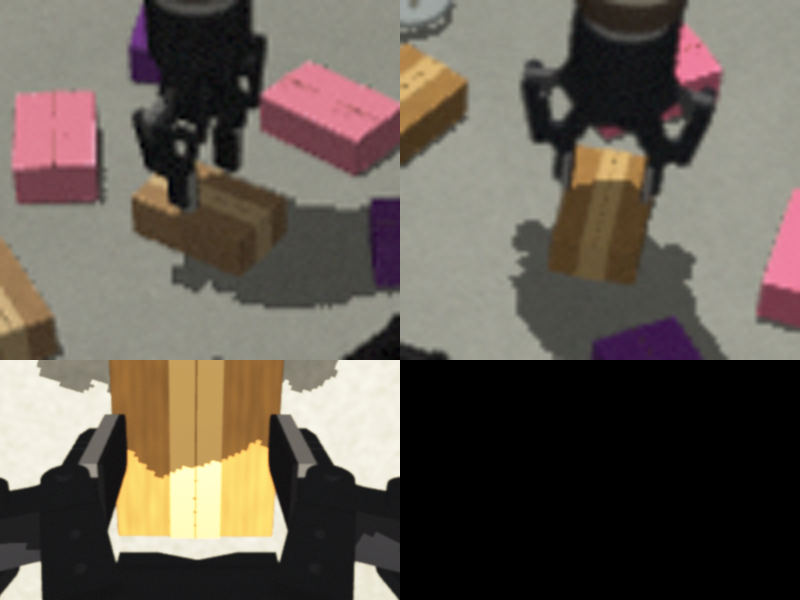

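The tips are hovering just above the carton's top edge: the scene view shows the near tip at (185,205), over the top face. From the wrist view they sit about 30 mm behind the TCP at this opening, so I'll go lower while watching the force.

```bash
python3 -m jog '[[[0,0,0.1,0,1],[0,0,0,0,1],[0,0,-0.2,0,1],[0,0,-0.2,0,1],[0,0,-0.2,0,1],[0,0,-0.2,0,1],[0,0,0,0,1]]]' 30;python3 -m jog '[[[0,0,0,0,0.75],[0,0,0,0,0.72],[0,0,0,0,0.68],[0,0,0,0,0.64],[0,0,0,0,0.6],[0,0,0,0,0.6]]]' 30
```

```text
time: 4.6
ee_pos: [0.4324, -0.2708, -0.0214]
tcp_rot: [-179.9, -0.1, 108.2]
wrist_force: [-1.4, -0.4, 0.1]
opening: 0.0856
grasp_force: 0.0
time: 5.2
ee_pos: [0.4338, -0.2717, -0.0189]
tcp_rot: [180.0, 0.0, 108.2]
wrist_force: [-0.2, 0.0, 3.0]
opening: 0.0638
grasp_force: 34.6
```

Gripped: opening is 63.8 mm, so the carton is between the pads. I'll lift it and carry it to a view over the jig.

```bash
python3 -m jog '[[[0,0,0.4,0,0.6],[0,0,0.8,0,0.6],[0,0,0.9,0,0.6],[0,0,0.9,0,0.6],[0.2,0.3,0.8,0,0.6],[0.4,0.6,0.6,-0.4,0.6],[0.5,0.8,0,-0.4,0.6],[0.5,0.8,0,-0.4,0.6]]]' 30;python3 -m jog '[[[0.5,0.8,0,-0.4,0.6],[0.5,0.8,0,-0.4,0.6],[0.5,0.8,0,-0.3,0.6],[0.4,0.7,0,0,0.6],[0.3,0.4,0,0,0.6],[0,0.1,0,0,0.6],[0,0,0,0,0.6],[0,0,0,0,0.6]]]' 30
python3 - <<'E'
from h import *
o=sensors.get_obs();print(o["time"],o["ee_pos"],o["tcp_rot"])
im=camera("wrist");cv2.imwrite("pics/wJ.png",im); np.save("wJ.npy",np.r_[o["ee_pos"],o["tcp_rot"]])
cv2.imwrite("pics/wJc.png",cv2.resize(im[0:300,170:570],None,fx=2,fy=2,interpolation=cv2.INTER_CUBIC))
E
```

```text
time: 6.0
ee_pos: [0.5146, -0.1455, 0.2018]
tcp_rot: [179.9, 0.1, 102.0]
wrist_force: [1.1, -0.8, -0.3]
opening: 0.0636
grasp_force: 34.2
time: 6.8
ee_pos: [0.623, 0.0328, 0.2007]
tcp_rot: [-180.0, 0.0, 96.7]
wrist_force: [-0.9, -0.7, -1.2]
opening: 0.0635
grasp_force: 34.1
6.8 [0.62303977 0.0327609  0.20071541] [-1.79980391e+02  1.29782669e-02  9.66746706e+01]
```

View pics/wJc.png

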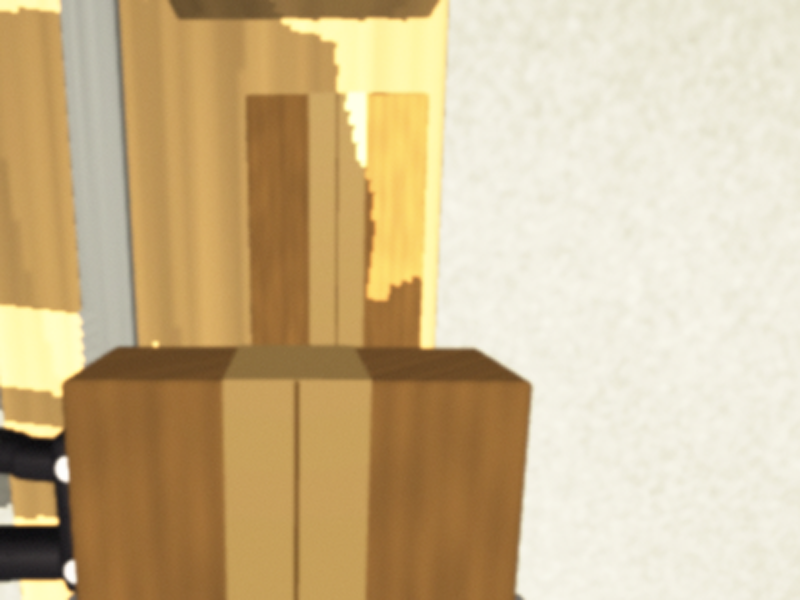

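The base carton's far top edge is at crop (247,95)–(429,93), and its sides run down to (249.5,345) and (421,345). The held carton's far edges are at (66,383)–(530,383) for the top and (120,348)–(475,348) for the bottom. I'll work out the offset between them.

```bash
cat > m2.py <<'E'
from h import *
v=np.load("wJ.npy");w=W(v);C=lambda l:np.array(l,float)/2+[170,0]-.25
far=C([[247,95],[429,93]]);e=C([[249.5,345],[421,345]])
def r(p):
    zt=.048
    q=proj(*w,pose(p,[[-.032,.05,zt],[.032,.05,zt],[-.032,-.05,zt],[.032,-.05,zt]]))
    def line(u,a,b): n=np.array([-(b-a)[1],(b-a)[0]]);return (u-a)@n/np.linalg.norm(n)
    return np.r_[(q[0]-far[0]),(q[1]-far[1]),line(e[0],q[0],q[2]),line(e[1],q[1],q[3])]
s=least_squares(r,[.62,.1,.12],x_scale=[.01,.01,.1]);b=s.x
print("base",b[:2],np.degrees(b[2]),s.fun.round(2))
# held carton in tool-aligned world frame
def rh(p): # x,y of centre, ztop ; yaw = tool yaw-90
    yaw=np.radians(v[5]-90)
    q=proj(*w,pose([p[0],p[1],yaw],[[-.032,.05,p[2]],[.032,.05,p[2]],[-.032,.05,p[2]-.036],[.032,.05,p[2]-.036]]))
    return (q-C([[66,383],[530,383],[120,348],[475,348]])).ravel()
h=least_squares(rh,[v[0],v[1],v[2]+.05],x_scale=.01);print("held centre - TCP",h.x-v[:3],h.fun.round(1))
d=b[:2]-h.x[:2];print("shift units",d/.05,"yaw turn",(np.degrees(b[2])-v[5]+90)/5, "dz held bottom->.048",(.048-(h.x[2]-.036))/.05, "local err",R.from_euler("z",-b[2]).apply([*(h.x[:2]-v[:2]),0]))
E
python3 m2.py
```

```text
base [0.63012402 0.09948605] 6.865420348110823 [-0.51 -0.28  0.28  0.3   0.58 -0.33]
held centre - TCP [ 0.00032115 -0.00062429  0.05184691] [ 0.3 -0.  -0.3 -0.2 -0.6  0.2  0.6  0.1]
shift units [0.13526194 1.34698889] yaw turn 0.038149943990603674 dz held bottom->.048 -3.3712464995417144 local err [ 0.00024422 -0.0006582   0.        ]
```

```bash
python3 -m jog '[[[0.03,0.4,0,0,0.6],[0.05,0.6,0,0,0.6],[0.05,0.4,0,0,0.6],[0,0,-0.5,0,0.6],[0,0,-0.8,0,0.6],[0,0,-0.8,0,0.6],[0,0,-0.6,0,0.6],[0,0,-0.3,0,0.6]]]' 30;python3 -m jog '[[[0,0,-0.2,0,0.6],[0,0,-0.1,0,0.6],[0,0,0,0,0.6],[0,0,0,0,0.6]]]' 30
```

```text
time: 7.65
ee_pos: [0.6284, 0.1021, 0.048]
tcp_rot: [-179.8, 0.0, 96.6]
wrist_force: [-0.7, -0.4, -0.1]
opening: 0.0637
grasp_force: 34.1
time: 8.05
ee_pos: [0.6308, 0.1035, 0.0372]
tcp_rot: [179.9, -0.0, 96.7]
wrist_force: [-0.5, 0.2, -0.1]
opening: 0.0635
grasp_force: 34.1
```

```bash
python3 -m jog '[[[0,0,-0.06,0,0.6],[0,0,-0.02,0,0.6],[0,0,0,0,0.6]]]' 30;python3 -m jog '[[[0,0,-0.04,0,0.6],[0,0,0,0,0.6]]]' 30;python3 -m jog '[[[0,0,-0.03,0,0.6],[0,0,0,0,0.6]]]' 30
```

```text
time: 8.35
ee_pos: [0.63, 0.1035, 0.0317]
tcp_rot: [180.0, 0.0, 96.7]
wrist_force: [0.0, 0.0, -0.4]
opening: 0.0636
grasp_force: 34.1
time: 8.55
ee_pos: [0.6299, 0.1035, 0.0294]
tcp_rot: [-180.0, 0.0, 96.7]
wrist_force: [0.6, 0.1, -1.0]
opening: 0.0635
grasp_force: 34.1
time: 8.75
ee_pos: [0.63, 0.1035, 0.0291]
tcp_rot: [180.0, -0.0, 96.7]
wrist_force: [-2.4, -1.3, 5.5]
opening: 0.0634
grasp_force: 34.9
```

```bash
python3 -m jog '[[[0,0,0.02,0,0.7],[0,0,0.01,0,0.8],[0,0,0,0,0.92],[0,0,0,0,0.92],[0,0,0.2,0,0.92],[0,0,0.5,0,0.95],[0,0,0.8,0,1],[0,0,0.8,0,1]]]' 30
cat > m3.py <<'E'
from h import *
from scipy.optimize import minimize
def mask(im,guess):
    h=cv2.cvtColor(im,cv2.COLOR_BGR2HSV); m=cv2.inRange(h,(5,75,30),(28,255,255))
    m=cv2.morphologyEx(m,cv2.MORPH_CLOSE,np.ones((3,3)))
    n,l,st,ce=cv2.connectedComponentsWithStats(m); 
    k=l[int(guess[1]),int(guess[0])]; return (l==k).astype(np.uint8),st[k]
def sil(cam,p,z0=0):
    q=proj(*cam,pose(p,BOX+[0,0,z0])); h=cv2.convexHull((q*16).astype(np.int32).reshape(-1,1,2))
    o=np.zeros((480,640),np.uint8);cv2.fillConvexPoly(o,h,1,cv2.LINE_8,4);return o
wA=cv2.imread("pics/wA.png");s0=cv2.imread("pics/scene0.png");w=W(np.load("wA.npy"));sc=P("scene")
M=[]
for im,cam,g in((wA,w,(525,220)),(s0,sc,(240,207))):
    m,st=mask(im,g);print(st);M.append((m,cam))
for use in(M[:1],M[1:],M):
    f=lambda x:sum((m^sil(c,[x[0]/100,x[1]/100,x[2]/10])).sum()/m.sum() for m,c in use)
    s=minimize(f,[62,-28.5,-1.9],method="Nelder-Mead",options=dict(initial_simplex=[[62,-28.5,-1.9],[62.6,-28.5,-1.9],[62,-27.9,-1.9],[62,-28.5,-1.2]],xatol=1e-3,fatol=1e-4))
    print(s.x/[100,100,10],np.degrees(s.x[2]/10),s.fun)
E
python3 m3.py
```

```text
time: 9.55
ee_pos: [0.6295, 0.1034, 0.1463]
tcp_rot: [-180.0, 0.0, 96.7]
wrist_force: [0.9, -0.9, -0.1]
opening: 0.0853
grasp_force: 0.0
[  451   142   149   143 11524]
[224 193  34  35 762]
[ 0.62136144 -0.28700054 -0.20133116] -11.535425786347545 0.018569940992710865
[ 0.61834719 -0.28611107 -0.22465961] -12.872047683764983 0.09448818897637795
[ 0.62085652 -0.28749201 -0.21508418] -12.323415887117696 0.1253041695022416
```

```bash
python3 -m jog '[[[0,-0.3,0.7,0,1],[0,-0.7,0.4,-0.4,1],[0,-0.9,0,-0.5,1],[0,-0.9,0,-0.5,1],[0,-0.9,0,-0.5,1],[0,-0.9,0,-0.5,1],[0,-0.9,0,-0.5,1],[0,-0.8,0,-0.4,1]]]' 30
python3 -m jog '[[[-0.04,-0.7,0,-0.34,1],[-0.05,-0.46,0,0,1],[0,0,0,0,1],[0,0,0,0,1]]]' 30
python3 - <<'E'
from h import *
w=W(np.load("wA.npy"))
print(back(w[0],np.linalg.inv(w[1]),[[525,346]],0.003))
for n,u in(("scene",[198,201]),("side",[352,151])):
    c=camera_params(n);print(n,back(c,c["T"],[u],0.003))
E
```

```text
time: 10.35
ee_pos: [0.6297, -0.2137, 0.2006]
tcp_rot: [179.9, 0.0, 80.1]
wrist_force: [-0.6, -0.3, 0.3]
opening: 0.0854
grasp_force: 0.0
time: 10.75
ee_pos: [0.6254, -0.2697, 0.2]
tcp_rot: [180.0, -0.0, 78.4]
wrist_force: [-0.5, 0.0, 0.4]
opening: 0.0854
grasp_force: 0.0
[[ 0.69676092 -0.40556989  0.003     ]]
scene [[ 0.68980682 -0.41684463  0.003     ]]
side [[ 0.68155341 -0.41681737  0.003     ]]
```

```bash
python3 -m jog '[[[-0.08,-0.34,-0.3,0,1],[0,0,-0.8,0,1],[0,0,-0.9,0,1],[0,0,-0.9,0,1],[0,0,-0.7,0,1],[0,0,-0.4,0,1],[0,0,-0.25,0,1],[0,0,-0.17,0,1]]]' 30
python3 -m jog '[[[0,0,0,0,1],[0,0,0,0,0.75],[0,0,0,0,0.72],[0,0,0,0,0.68],[0,0,0,0,0.64],[0,0,0,0,0.6],[0,0,0,0,0.6]]]' 30
```

```text
time: 11.55
ee_pos: [0.6212, -0.2859, -0.0222]
tcp_rot: [-180.0, -0.0, 78.5]
wrist_force: [-0.7, 0.3, -0.0]
opening: 0.0857
grasp_force: 0.0
time: 12.25
ee_pos: [0.6224, -0.2869, -0.0196]
tcp_rot: [179.9, 0.0, 78.5]
wrist_force: [-0.5, 0.9, 6.3]
opening: 0.0632
grasp_force: 35.0
```

```bash
python3 -m jog '[[[0,0,0.4,0,0.6],[0,0,0.8,0,0.6],[0,0,0.9,0,0.6],[0,0,0.9,0,0.6],[0,0.3,0.9,0.4,0.6],[0,0.6,0.7,0.5,0.6],[0,0.8,0,0.5,0.6],[0,0.8,0,0.5,0.6]]]' 30;python3 -m jog '[[[0,0.9,0,0.5,0.6],[0,0.9,0,0.5,0.6],[0,0.8,0,0.5,0.6],[0,0.7,0,0.24,0.6],[0,0.5,0,0,0.6],[0,0.1,0,0,0.6],[0,0,0,0,0.6],[0,0,0,0,0.6]]]' 30
python3 - <<'E'
from h import *
os=[]
for _ in range(1): o=sensors.get_obs();print(o["time"],o["ee_pos"],o["tcp_rot"])
im=camera("wrist");cv2.imwrite("pics/wK.png",im); np.save("wK.npy",np.r_[o["ee_pos"],o["tcp_rot"]])
a=im[0:240,170:470];b=camera("scene")[215:355,255:430]
c=np.zeros((600,800,3),np.uint8);c[:400,:500]=cv2.resize(a,(500,400),interpolation=cv2.INTER_CUBIC)
c[360:600,500:800]=cv2.resize(b,(300,240),interpolation=cv2.INTER_CUBIC);cv2.imwrite("pics/k.png",c)
E
```

```text
time: 13.05
ee_pos: [0.622, -0.1608, 0.2104]
tcp_rot: [179.8, 0.0, 88.0]
wrist_force: [-0.7, -0.0, -1.0]
opening: 0.0637
grasp_force: 34.2
time: 13.85
ee_pos: [0.6216, 0.0327, 0.2088]
tcp_rot: [180.0, 0.0, 96.7]
wrist_force: [-0.4, -0.2, -2.0]
opening: 0.0635
grasp_force: 34.1
13.85 [0.62158446 0.03269866 0.20876725] [1.79992889e+02 1.81794352e-02 9.66712256e+01]
```

View pics/k.png

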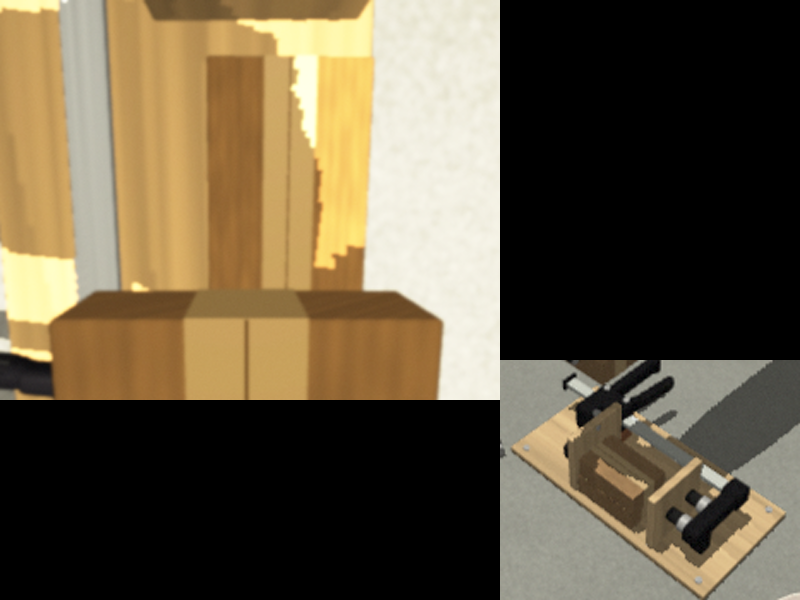

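Carton 2 sits squarely on the base. In the wrist part its far top edge is (207,56)–(374,57), with its sides running down to (208.5,290) and (363,290). The held carton is at (51,321)–(442,321) for the top and (96,291)–(397,291) for the bottom. The scene inset shows an aligned two-carton stack.

```bash
sed -e 's/wJ.npy/wK.npy/' -e 's#/2+\[170,0\]-.25#/(5/3)+[170,0]-.2#' -e 's/zt=.048/zt=.084/' -e 's/\[\[247,95\],\[429,93\]\]/[[207,56],[374,57]]/' -e 's/\[\[249.5,345\],\[421,345\]\]/[[208.5,290],[363,290]]/' -e 's/\[66,383\],\[530,383\],\[120,348\],\[475,348\]/[51,321],[442,321],[96,291],[397,291]/' -e 's/(.048-/(.084-/' m2.py > m4.py; python3 m4.py
```

```text
base [0.62993915 0.10316307] 6.335666563521585 [-0.54  0.04  0.57 -0.01 -0.09  0.05]
held centre - TCP [ 2.00137259e-05 -6.69035151e-04  5.35560550e-02] [ 0.  -0.   0.1 -0.2 -0.   0.2 -0.1  0.1]
shift units [0.16669347 1.42266894] yaw turn -0.06711181515422596 dz held bottom->.048 -2.8464660506357617 local err [-5.39385646e-05 -6.67157563e-04  0.00000000e+00]
```

```bash
python3 -m jog '[[[0.05,0.4,0,0,0.6],[0.06,0.6,0,0,0.6],[0.06,0.41,0,0,0.6],[0,0,-0.5,0,0.6],[0,0,-0.8,0,0.6],[0,0,-0.7,0,0.6],[0,0,-0.5,0,0.6],[0,0,-0.22,0,0.6]]]' 30;python3 -m jog '[[[0,0,-0.06,0,0.6],[0,0,0,0,0.6],[0,0,0,0,0.6]]]' 30;python3 -m jog '[[[0,0,-0.04,0,0.6],[0,0,0,0,0.6]]]' 30
```

```text
time: 14.75
ee_pos: [0.6288, 0.1027, 0.0697]
tcp_rot: [-179.8, 0.0, 96.6]
wrist_force: [-0.3, 0.7, -0.7]
opening: 0.0634
grasp_force: 34.1
time: 15.05
ee_pos: [0.6309, 0.1039, 0.0715]
tcp_rot: [179.9, -0.0, 96.7]
wrist_force: [0.1, -0.2, 0.1]
opening: 0.0635
grasp_force: 34.1
time: 15.25
ee_pos: [0.6303, 0.1041, 0.0683]
tcp_rot: [179.9, -0.0, 96.7]
wrist_force: [-0.5, -1.0, 0.1]
opening: 0.0634
grasp_force: 34.2
```

```bash
python3 -m jog '[[[0,-0.01,-0.04,0,0.6],[0,0,0,0,0.6],[0,0,0,0,0.6]]]' 30;python3 -m jog '[[[0,0,-0.03,0,0.6],[0,0,0,0,0.6]]]' 30;python3 -m jog '[[[0,0,-0.02,0,0.6],[0,0,0,0,0.6]]]' 30
```

```text
time: 15.55
ee_pos: [0.63, 0.1035, 0.0656]
tcp_rot: [-180.0, -0.0, 96.7]
wrist_force: [-0.2, 0.5, -1.3]
opening: 0.0636
grasp_force: 34.1
time: 15.75
ee_pos: [0.6302, 0.1035, 0.0644]
tcp_rot: [180.0, -0.0, 96.7]
wrist_force: [0.2, 0.7, 1.2]
opening: 0.0635
grasp_force: 34.4
time: 15.95
ee_pos: [0.6302, 0.1036, 0.0643]
tcp_rot: [179.9, -0.0, 96.7]
wrist_force: [-2.4, 0.1, 7.5]
opening: 0.0635
grasp_force: 35.1
```

```bash
python3 -m jog '[[[0,0,0.03,0,0.7],[0,0,0.01,0,0.8],[0,0,0,0,0.92],[0,0,0,0,0.92],[0,0,0.2,0,0.92],[0,0,0.5,0,0.95],[0,0,0.8,0,1],[0,0,0.8,0.5,1]]]' 30
python3 -m jog '[[[-0.2,-0.15,0,1,1],[-0.3,-0.25,0,1,1],[-0.3,-0.25,0,1,1],[-0.3,-0.25,0,1,1],[-0.3,-0.25,0,1,1],[-0.3,-0.25,0,1,1],[-0.3,-0.25,0,1,1],[-0.3,-0.25,0,1,1]]]'
python3 -m jog '[[[-0.3,-0.2,0,1,1],[-0.2,-0.15,0,1,1],[-0.06,-0.04,0,1,1],[0,0,0,1,1],[0,0,0,1,1],[0,0,0,1,1],[0,0,0,1,1],[0,0,0,1,1]]]'
python3 -m jog '[[[0,0,0,1,1],[0,0,0,0.5,1],[0,0,0,0,1],[0,0,0,0,1]]]'
python3 - <<'E'
from h import *
o=sensors.get_obs();print(o["time"],o["q"],o["ee_pos"],o["tcp_rot"])
cv2.imwrite("pics/wH.png",camera("wrist")); np.save("wH.npy",np.r_[o["ee_pos"],o["tcp_rot"]])
for n in("scene","side"):cv2.imwrite(f"pics/{n}H.png",camera(n))
E
```

```text
time: 16.75
ee_pos: [0.6295, 0.1034, 0.1818]
tcp_rot: [-180.0, 0.0, 99.2]
wrist_force: [0.2, 0.1, 0.8]
opening: 0.0854
grasp_force: 0.0
time: 17.55
ee_pos: [0.5144, 0.0081, 0.1811]
tcp_rot: [180.0, 0.0, 139.4]
wrist_force: [-0.0, 0.2, 0.1]
opening: 0.0856
grasp_force: 0.0
time: 18.35
ee_pos: [0.487, -0.011, 0.1811]
tcp_rot: [-180.0, 0.0, 179.4]
wrist_force: [-0.2, -0.1, 0.6]
opening: 0.0854
grasp_force: 0.0
time: 18.75
ee_pos: [0.4871, -0.011, 0.1807]
tcp_rot: [-180.0, 0.0, -173.4]
wrist_force: [-0.1, -0.4, 0.1]
opening: 0.0853
grasp_force: 0.0
18.75 [-1.29441289e+00 -4.10959007e+00 -1.89721924e+00  9.21767494e+01
 -1.28020821e-03 -7.91296894e+00] [ 0.48707151 -0.01101261  0.18072055] [-1.79993828e+02  3.51060321e-02 -1.73381442e+02]
```

```bash
python3 -m jog '[[[0,0,-0.5,0,1],[0,0,-0.8,0,1],[0,0,-0.8,0,1],[0,0,-0.6,0,1],[0,0,-0.3,0,1],[0,0,-0.17,0,1],[0,0,0,0,1]]]' 30
python3 -m jog '[[[0,0,0,0,0.85],[0,0,0,0,0.8],[0,0,0,0,0.8]]]' 
python3 -m jog '[[[0,0,0,0,0.76],[0,0,0,0,0.76],[0,0,0,0,0.74],[0,0,0,0,0.74]]]'
python3 -m jog '[[[0,0,0,0,0.72],[0,0,0,0,0.70],[0,0,0,0,0.70],[0,0,0,0,0.70]]]'
```

```text
time: 19.6
ee_pos: [0.487, -0.011, 0.0217]
tcp_rot: [180.0, -0.0, -173.3]
wrist_force: [0.0, -0.6, 0.3]
opening: 0.0855
grasp_force: 0.0
time: 19.9
ee_pos: [0.4877, -0.011, 0.0228]
tcp_rot: [-180.0, 0.1, -173.3]
wrist_force: [-0.2, 0.9, 0.2]
opening: 0.0686
grasp_force: 0.0
time: 20.3
ee_pos: [0.487, -0.011, 0.0217]
tcp_rot: [-180.0, -0.0, -173.3]
wrist_force: [-0.5, -0.3, 0.1]
opening: 0.0631
grasp_force: 0.0
time: 20.7
ee_pos: [0.487, -0.0112, 0.0218]
tcp_rot: [-180.0, -0.0, -173.3]
wrist_force: [-0.9, -2.7, 1.9]
opening: 0.06
grasp_force: 3.3
```

```bash
python3 -m jog '[[[0,-0.01,0,0,0.68],[0.006,-0.05,0,0,0.63],[0.006,-0.05,0,0,0.57],[0.006,-0.05,0,0,0.51],[0.006,-0.05,0,0,0.45],[0,0,0,0,0.45],[0,0,0,0,0.45]]]' 30; python3 - <<'E'
from h import *
for n in("scene","side"):cv2.imwrite(f"pics/{n}S1.png",camera(n))
E
python3 -m jog '[[[-0.006,0.05,0,0,0.51],[-0.006,0.05,0,0,0.57],[-0.006,0.05,0,0,0.63],[-0.006,0.05,0,0,0.68],[0,0,0,0,0.71],[0,0,0,0,0.71],[0,0,0,0,0.71]]]' 30; python3 - <<'E'
from h import *
for n in("scene","side"):
    a=cv2.imread(f"pics/{n}H.png").astype(int)
    for im in(cv2.imread(f"pics/{n}S1.png"),camera(n)):
        b=im.astype(int);d=(abs(a-b).max(2)>40).astype(np.uint8);
        print(n,[s.tolist() for s in cv2.connectedComponentsWithStats(d)[2][1:] if s[4]>25])
    cv2.imwrite(f"pics/{n}R1.png",im)
E
```

```text
time: 21.4
ee_pos: [0.4885, -0.0216, 0.023]
tcp_rot: [-180.0, 0.1, -173.3]
wrist_force: [-5.0, -1.8, 11.3]
opening: 0.0383
grasp_force: 9.3
time: 22.2
ee_pos: [0.4867, -0.0112, 0.0215]
tcp_rot: [180.0, -0.0, -173.3]
wrist_force: [0.4, 2.2, -1.2]
opening: 0.0604
grasp_force: 0.7
scene [[307, 0, 187, 98, 9225], [573, 0, 7, 26, 80], [533, 19, 32, 10, 38], [534, 26, 37, 9, 49], [341, 62, 34, 45, 1017], [372, 81, 17, 11, 73], [311, 106, 124, 145, 5265], [484, 136, 25, 19, 71], [433, 180, 12, 14, 53], [518, 183, 38, 23, 88], [363, 208, 115, 66, 836], [517, 215, 25, 8, 50], [289, 221, 11, 12, 68], [338, 271, 35, 28, 309], [354, 281, 38, 38, 295], [360, 288, 6, 8, 27], [367, 288, 35, 48, 392], [348, 298, 7, 8, 30], [345, 320, 10, 8, 37]]
scene [[310, 0, 185, 110, 10735], [574, 0, 6, 25, 40], [314, 99, 64, 132, 4353], [486, 136, 10, 17, 30], [434, 184, 10, 10, 38], [525, 186, 31, 26, 55], [346, 195, 89, 46, 419], [338, 208, 141, 91, 877], [519, 215, 23, 8, 33], [289, 221, 11, 12, 68], [333, 245, 11, 6, 37], [354, 281, 38, 38, 297], [360, 288, 6, 8, 26], [367, 288, 35, 48, 394], [348, 298, 7, 
[... 501 characters left out ...]
3, 90], [507, 339, 26, 14, 60], [512, 362, 49, 101, 502], [459, 414, 22, 34, 122]]
side [[308, 22, 81, 56, 1093], [311, 57, 299, 179, 17343], [395, 59, 10, 11, 28], [397, 59, 36, 37, 345], [623, 124, 17, 20, 51], [612, 157, 28, 61, 258], [535, 172, 17, 16, 65], [595, 176, 17, 14, 31], [528, 209, 21, 4, 39], [510, 213, 38, 48, 380], [580, 223, 16, 21, 52], [603, 224, 11, 14, 82], [554, 229, 47, 58, 400], [325, 238, 16, 9, 77], [344, 247, 10, 5, 31], [327, 249, 14, 14, 76], [242, 253, 44, 45, 482], [313, 261, 14, 22, 69], [349, 263, 110, 63, 567], [240, 283, 42, 35, 232], [314, 289, 145, 83, 771], [550, 288, 13, 20, 38], [258, 294, 23, 13, 90], [515, 362, 46, 101, 382], [461, 415, 16, 30, 77]]
```

The pump works: the jaw moved and stayed after release. I'll pump again and track the jaw by template matching.

```bash
cat > jaw.py <<'E'
from h import *
j=[.55753,-.00213,.11752]
def loc(n,im,box):
    x0,y0,x1,y1=box; t=cv2.imread(f"pics/{n}H.png")[y0:y1,x0:x1]
    cam=P(n); a=proj(*cam,pose(j,[[.06,.225,.062],[.06,.165,.062]])); d=(a[1]-a[0])/60
    # search along jaw direction with subpixel warp
    best=[]
    for s in np.arange(-2,75,.25):
        p=cv2.getRectSubPix(im,(x1-x0,y1-y0),((x0+x1-1)/2+d[0]*s,(y0+y1-1)/2+d[1]*s))
        best.append((cv2.matchTemplate(p,t,cv2.TM_CCOEFF_NORMED)[0,0],s))
    return max(best)
if __name__=="__main__":
    o=sensors.get_obs()
    print("t",o["time"],"open",o["opening"],"gf",o["grasp_force"],"wf",o["wrist_force"].round(1),[ (n,)+tuple(np.round(loc(n,camera(n),b),2)) for n,b in(("scene",(362,284,402,328)),("side",(240,277,284,305)))])
E
python3 jaw.py
python3 -m jog '[[[0,-0.01,0,0,0.68],[0.006,-0.05,0,0,0.63],[0.006,-0.05,0,0,0.57],[0.006,-0.05,0,0,0.51],[0.006,-0.05,0,0,0.45],[0,0,0,0,0.45],[0,0,0,0,0.45]]]' 30; python3 jaw.py
python3 -m jog '[[[-0.006,0.06,0,0,0.51],[-0.006,0.05,0,0,0.57],[-0.006,0.05,0,0,0.63],[-0.006,0.05,0,0,0.68],[0,0,0,0,0.71],[0,0,0,0,0.71],[0,0,0,0,0.71]]]' 30; python3 jaw.py
```

```text
t 22.3 open 0.060459240378116265 gf 0.9442334150662646 wf [-1.   1.9 -0.8] [('scene', np.float64(0.99), np.float64(9.5)), ('side', np.float64(0.99), np.float64(9.5))]
time: 23.1
ee_pos: [0.4883, -0.0217, 0.0227]
tcp_rot: [179.9, 0.0, -173.3]
wrist_force: [-5.7, 3.3, 9.8]
opening: 0.0386
grasp_force: 7.0
t 23.1 open 0.03860539997090315 gf 7.013552917633206 wf [-5.7  3.3  9.8] [('scene', np.float64(0.99), np.float64(18.5)), ('side', np.float64(0.99), np.float64(18.75))]
time: 23.9
ee_pos: [0.4869, -0.0113, 0.0215]
tcp_rot: [180.0, -0.0, -173.3]
wrist_force: [0.4, 1.8, -1.3]
opening: 0.0606
grasp_force: 0.9
t 23.9 open 0.060579850302058286 gf 0.9201230443431996 wf [ 0.4  1.8 -1.3] [('scene', np.float64(0.99), np.float64(18.5)), ('side', np.float64(0.99), np.float64(18.75))]
```

```bash

python3 -m jog '[[[-0.001,0.01,0,0,0.74],[0.006,-0.05,0,0,0.63],[0.006,-0.05,0,0,0.57],[0.006,-0.05,0,0,0.51],[0.006,-0.06,0,0,0.45],[0,0,0,0,0.45],[0,0,0,0,0.45]]]' 30 | tail -2
python3 -m jog '[[[-0.006,0.06,0,0,0.51],[-0.006,0.05,0,0,0.57],[-0.006,0.05,0,0,0.63],[-0.006,0.05,0,0,0.68],[0,0,0,0,0.74],[0,0,0,0,0.74],[0,0,0,0,0.74]]]' 30; python3 jaw.py
python3 -m jog '[[[0.006,-0.05,0,0,0.63],[0.006,-0.05,0,0,0.57],[0.006,-0.05,0,0,0.51],[0.006,-0.06,0,0,0.45],[0,0,0,0,0.45],[0,0,0,0,0.45]]]' 30|tail -2
python3 -m jog '[[[-0.006,0.06,0,0,0.51],[-0.006,0.05,0,0,0.57],[-0.006,0.05,0,0,0.63],[-0.006,0.05,0,0,0.68],[0,0,0,0,0.74],[0,0,0,0,0.74],[0,0,0,0,0.74]]]' 30; python3 jaw.py
```

```text
opening: 0.0387
grasp_force: 8.4
time: 25.4
ee_pos: [0.4868, -0.0108, 0.0216]
tcp_rot: [180.0, -0.0, -173.3]
wrist_force: [-0.7, -0.4, 0.3]
opening: 0.0634
grasp_force: 0.0
t 25.4 open 0.06338650235424213 gf 0.0 wf [-0.7 -0.4  0.3] [('scene', np.float64(0.99), np.float64(27.5)), ('side', np.float64(0.99), np.float64(27.75))]
opening: 0.0385
grasp_force: 10.9
time: 26.8
ee_pos: [0.4868, -0.0107, 0.0216]
tcp_rot: [180.0, -0.0, -173.3]
wrist_force: [1.1, -0.3, -0.4]
opening: 0.0629
grasp_force: 0.0
t 26.8 open 0.06292991838031267 gf 0.0 wf [ 1.1 -0.3 -0.4] [('scene', np.float64(0.98), np.float64(34.5)), ('side', np.float64(0.98), np.float64(35.0))]
```

```bash

python3 -m jog '[[[0.006,-0.05,0,0,0.63],[0.006,-0.05,0,0,0.57],[0,0,0,0,0.57]]]' 30|tail -3; python3 jaw.py
python3 -m jog '[[[0.006,-0.05,0,0,0.51],[0,0,0,0,0.51]]]' 30|tail -3; python3 jaw.py
python3 -m jog '[[[0.006,-0.06,0,0,0.45],[0,0,0,0,0.45],[0,0,0,0,0.45]]]' 30|tail -2;  python3 jaw.py
```

```text
wrist_force: [-6.0, -3.0, 12.2]
opening: 0.0486
grasp_force: 11.9
t 27.2 open 0.048647565953009696 gf 11.87495693564415 wf [-6.  -3.  12.2] [('scene', np.float64(0.97), np.float64(38.5)), ('side', np.float64(0.97), np.float64(39.0))]
wrist_force: [-9.7, -3.5, 17.5]
opening: 0.0441
grasp_force: 16.0
t 27.5 open 0.044107217024563654 gf 16.033525696839206 wf [-9.7 -3.5 17.5] [('scene', np.float64(0.96), np.float64(41.25)), ('side', np.float64(0.96), np.float64(41.5))]
opening: 0.0387
grasp_force: 17.1
t 27.9 open 0.038736573471629024 gf 17.129984297789633 wf [-10.   -0.3  20.4] [('scene', np.float64(0.95), np.float64(43.5)), ('side', np.float64(0.95), np.float64(44.25))]
```

Trigger force is rising and the match is dropping, so the board may already be bearing on the column. I'll track the plate separately from the jaw, with proper perspective.

```bash
cat > jp.py <<'E'
from h import *
j=[.55753,-.00213,.11752]
def loc(n,im,box,pt,ref="H"):
    x0,y0,x1,y1=box; t=cv2.imread(f"pics/{n}{ref}.png")[y0:y1,x0:x1]
    S=np.arange(-1,70,.25);L=np.tile(pt,(len(S),1));L[:,1]-=S/1000
    q=proj(*P(n),pose(j,L));q-=proj(*P(n),pose(j,[pt]))
    b=[]
    for s,dq in zip(S,q):
        p=cv2.getRectSubPix(im,(x1-x0,y1-y0),((x0+x1-1)/2+dq[0],(y0+y1-1)/2+dq[1]))
        b.append(cv2.matchTemplate(p,t,cv2.TM_CCOEFF_NORMED)[0,0])
    i=int(np.argmax(b)); return float(S[i]),round(float(b[i]),2)
JB={"scene":((362,284,402,328),(.05,.25,.062)),"side":((240,277,284,305),(.05,.25,.062))}
PB={"scene":((341,276,374,328),(.07,.205,.09)),"side":((243,255,278,276),(.07,.205,.1))}
def run(tag=None):
    o=sensors.get_obs()
    print("open %.4f gf %.1f"%(o["opening"],o["grasp_force"]) if tag is None else tag,end=" ")
    for n in("scene","side"):
        im=camera(n) if tag is None else cv2.imread(f"pics/{n}{tag}.png")
        print(n,"jaw",loc(n,im,*JB[n]),"plate",loc(n,im,*PB[n]),end=" ")
    print()
if __name__=="__main__":
    import sys
    if len(sys.argv)>1:
        for t in sys.argv[1:]:run(t)
    run()
E
python3 jp.py S1 R1
```

```text
S1 scene jaw (9.0, 0.99) plate (9.0, 0.93) side jaw (9.25, 0.99) plate (9.0, 0.97) 
R1 scene jaw (9.0, 0.99) plate (9.0, 0.93) side jaw (9.25, 0.99) plate (9.0, 0.97) 
open 0.0389 gf 17.2 scene jaw (42.25, 0.95) plate (42.75, 0.53) side jaw (43.25, 0.95) plate (31.25, 0.74)
```

```bash
cat > rect.py <<'E'
from h import *
import sys
j=[.55753,-.00213,.11752]
def rect(n,im,z,xs,ys):
    X,Y=np.meshgrid(xs,ys); q=proj(*P(n),pose(j,np.c_[X.ravel(),Y.ravel(),np.full(X.size,z)*1.])).astype(np.float32)
    return cv2.remap(im,q[:,0].reshape(X.shape),q[:,1].reshape(X.shape),cv2.INTER_LINEAR)
def show(n,im,z,xs,ys):
    r=cv2.cvtColor(rect(n,im,z,xs,ys),cv2.COLOR_BGR2HSV)
    print(n,"z",z,"cols x mm",(xs*1000).astype(int))
    for y,row in zip(ys,r): print("%4d"%(y*1000)," ".join("%3d/%3d"%(p[1],p[2]) for p in row))
if __name__=="__main__":
    xs=np.arange(.03,.135,.012);ys=np.arange(.03,.21,.006)
    for n in("scene","side"):
        cv2.imwrite(f"pics/{n}N.png",camera(n))
    show("scene",cv2.imread("pics/sceneH.png"),.12,xs,ys)
    show("side",cv2.imread("pics/sideH.png"),.12,xs,ys)
    show("side",cv2.imread("pics/sideN.png"),.12,xs,ys)
E
python3 rect.py
```

```text
scene z 0.12 cols x mm [ 30  41  53  65  77  89 101 113 125]
  30  46/ 39  51/ 45  34/ 89  17/120  82/ 31  71/ 25  93/222  96/208  97/215
  36  95/194  97/200  95/210  94/212  96/204  97/208  94/208  96/218  98/195
  41  95/178  96/205  96/201  96/199  94/195  97/199  96/189  96/205  98/ 99
  47  27/ 28  96/ 93 115/140 113/138  96/186  96/193 111/140 111/126  94/106
  53  68/ 15  95/ 89 117/153 118/162  98/206  99/204 118/162 117/159  98/ 96
  59  70/ 11  68/ 15 117/150 115/167  97/206  97/205 118/164 117/153 104/ 86
  65  38/ 81  15/168 114/148 120/162  98/206  97/206 118/164 116/149 118/ 78
  71  60/188  17/200 113/154 117/161  97/207  97/205 120/164 119/146 115/ 80
  77  58/207  16/201 113/158 117/159  98/206  98/203 116/162 120/149 116/ 79
  83  50/187  17/200 110/150 118/160  97/206  98/203 115/164 117/153 121/ 78
  89  44/140  15/200 113/156 118/160  97/206  97/205 118/160 119/146 123/ 77
  95  44/139  16/201 109/147 118/156  95/206  99/207 122/155 117/142 119/ 77
 101  73/181  16/201 110/149 118/156  97/206  95/203 117/155 118/149 117/ 76
 107  64/131  16/201 115/151 115/157  
[... 5310 characters left out ...]
 18/153
 155 119/201 120/199 119/219 119/202 120/215 120/208 119/203 106/214  20/156
 161 121/101 118/104 118/112 117/107 119/111 115/104 118/112  45/135  21/155
 167 120/ 96 119/101 120/ 98 124/ 99 118/ 97 119/ 94 120/108  20/154  17/152
 173 121/ 97 120/102 118/ 97 116/101 113/ 97 116/101  86/119  20/153  18/152
 179 121/ 99 124/101 116/ 99 117/ 98 119/ 94 114/107  29/142  20/156  18/155
 185 116/ 86 118/ 97 118/ 95 113/ 68 118/ 97 112/109  20/155  18/154  20/153
 191  51/ 75 116/ 97  46/ 39  18/ 86 115/106  60/127  15/153  18/152  18/156
 197  11/158 121/ 97   6/127   9/173 119/109  20/151  16/155  20/154  20/156
 203  12/107 114/ 85   7/116  12/107 109/105  18/155  20/155  19/157  20/153
```

Rectified to the carton-top plane, the column spans y 44–142 mm, tight on the fence. The plate's back edge moved from 189.5 to 158.3 mm, about 31 mm, while the jaw moved about 43 mm. That puts the buffers near 11.5 mm in, which is too much, so I'll ease off to about 8 mm.

```bash
python3 -m jog '[[[-0.004,0.035,0,0,0.49],[-0.004,0.035,0,0,0.535],[0,0,0,0,0.535],[0,0,0,0,0.535]]]' 30
cat > pl.py <<'E'
from rect import *; from jp import loc,JB
def edge(n,im):
    ys=np.arange(.13,.215,.00025);r=rect(n,im,.117,np.arange(.058,.096,.002),ys)
    v=cv2.GaussianBlur(r,(1,9),0)[:,:,2].mean(1); g=np.diff(v); i=int(np.argmin(np.where(ys[1:]>.14,g,0))); k=slice(max(i-10,0),i+11)
    return (ys[1:][k]*-g[k].clip(max=0)).sum()/(-g[k].clip(max=0)).sum()*1000
def go(tag):
    for n in("scene","side"):
        im=camera(n) if tag is None else cv2.imread(f"pics/{n}{tag}.png")
        h=cv2.imread(f"pics/{n}H.png"); a=edge(n,h)-edge(n,im); b=loc(n,im,*JB[n])[0]; print(tag,n,"plate moved %.1f jaw %.1f compress %.1f"%(a,b,b-a))
for t in("R1","N",None):go(t)
o=sensors.get_obs();print(o["time"],o["opening"],o["grasp_force"])
E
python3 pl.py
```

```text
time: 28.6
ee_pos: [0.4881, -0.0181, 0.0227]
tcp_rot: [-180.0, 0.1, -173.3]
wrist_force: [-2.0, -0.9, 8.0]
opening: 0.0458
grasp_force: 8.6
R1 scene plate moved 9.3 jaw 9.0 compress -0.3
R1 side plate moved 9.4 jaw 9.2 compress -0.2
N scene plate moved -7.4 jaw 42.2 compress 49.6
N side plate moved 32.0 jaw 43.2 compress 11.3
None scene plate moved -10.4 jaw 39.2 compress 49.6
None side plate moved 32.1 jaw 40.0 compress 7.9
28.7 0.04562507994673056 8.606147021055222
```

Compression is now about 8 mm: the jaw moved about 39–40 mm and the plate about 31–32 mm. The squeeze force is balanced. I'll hold briefly, check it isn't drifting, and hand in if steady.

```bash
python3 -m jog '[[[0,0,0,0,0.535],[0,0,0,0,0.535],[0,0,0,0,0.535],[0,0,0,0,0.535],[0,0,0,0,0.535],[0,0,0,0,0.535]]]' 30 && python3 pl.py | tail -3; python3 - <<'E'
from rect import *
xs=np.arange(.045,.122,.004);im=camera("side")
# left (-x) and right edges of the top carton, check it is where the lower ones were set
r=cv2.cvtColor(rect("side",im,.12,xs,np.arange(.06,.13,.005)),cv2.COLOR_BGR2HSV)[:,:,2].mean(0);print((xs*1000).astype(int),r.astype(int))
E
```

```text
time: 29.3
ee_pos: [0.4881, -0.0181, 0.0228]
tcp_rot: [-180.0, 0.1, -173.3]
wrist_force: [-2.5, -1.4, 9.3]
opening: 0.0452
grasp_force: 8.6
None scene plate moved -10.3 jaw 39.2 compress 49.5
None side plate moved 32.1 jaw 40.0 compress 7.9
29.4 0.04544146256205846 8.592660427093506
[ 45  49  53  57  61  65  69  73  77  81  85  89  93  97 101 105 109 113
 117 121] [ 65  75 146 167 167 166 167 182 214 211 201 216 202 170 167 167 169 168
 154 154]
```

Steady at about 8 mm, with the top carton spanning x ≈ 51–116 mm, in line with the ones below.

```bash
python3 -c "
from workcell import ticket
print(ticket.job_done())"
```

```text
the job is handed in; nothing more can be done
None
```

I stacked the two loose cartons squarely on the base, clamped the column tight, and handed the job in with the hand still squeezing and the buffers about 8 mm in (±1 mm); the last stroke briefly took them to about 11.5 mm, just under the 12 mm crush limit, before I eased off.

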